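Move the specimen carrier from the loading shoe to the microscope stage shoe

TASK

Take the specimen carrier out of the loading shoe (the one on the rectangular foot) by pressing down its catch, then slide it nose first fully home into the empty dovetail shoe on the round microscope base until that shoe's catch clicks up behind it. Push gently, never hard against the end stop, let go of it there, and leave the other things on the bench alone.

Things in the scene. Friction and masses are not known exactly. Their poses are not given: they have to be found in the camera images.
- carrier_grip (a point): Middle of the specimen carrier's grip: an upright black block 26 (x) x 18 (y) mm standing on its plate, from 10 to 51 mm above the plate's underside. The point is 37 mm above the underside and 10 mm behind the plate's middle; z up. Pinch it from above across y (60 N holds); keep the fingertips 20 mm or more above the plate's underside, to clear the shoe's rails.
- carrier_plate (a point): Middle of the underside of the carrier (the one thing to move, 0.17 to 0.29 kg): an aluminium dovetail plate 80 (x, the sliding direction) x 59 (y, at the flared underside; 43 at the top) x 10 mm, smooth. x points to its nose, where a grey round specimen mount stands (24 mm across, 10 high, 24 mm ahead of the middle).
- loading_shoe: Fixed dovetail shoe on a rectangular grey foot (200 x 125 x 12 mm), in which the carrier is locked at the start. Origin on the bench under the middle of the seated plate; +x is the way in, the mouth looks to -x; z up. A brass spring ejector at the far end pushes the seated plate outwards with 5 to 6 N against the catch.
- loading_seat (a point): Channel floor under the middle of the seated plate, 26 mm above the bench, axes as the shoe's. With the catch fully pressed the plate pops out by about 10 mm over the catch and holds it down by itself: the press can then be let go and the plate drawn out straight to -x, a few newtons of drag.
- loading_mouth (a point): Start of the rails, at floor height, 56 mm from the seat to -x. The sloping rails run from here to 50 mm beyond the seat, 1.5 mm of play at each side of the plate, tops 44 mm above the bench. Two flared guides, as high, lead in over 20 mm more, 74 mm apart at their outer ends. A plate drawn 100 mm or more from its seat is clear of all and can be lifted.
- loading_pad (a point): Middle of the top of the loading shoe's catch pad: a ribbed steel plate 34 (x) x 40 (y) mm before the mouth, 75 mm from the seat to -x, 23.5 mm above the bench when up. Pressed straight down 7 mm, with shut fingers (2 N of spring plus friction, up to 7 N in all; then a stop) it frees the plate; the popped-out tail is then 25 mm from this point.
- loading_catch (a joint): How far the loading shoe's catch is pressed down (m): 0 up, 0.007 fully down; about 0.006 while the plate lies on it.
- stage_shoe: The empty shoe, of the same form and sizes, fixed on the round white microscope base (236 mm across, 12 mm high). Origin on the bench under the nominal middle of the seated plate; +x is the way in, the mouth looks to -x; z up. Over 15 N on its end stop is rough, and so is wrenching the carrier in the loading shoe with over 45 N.
- stage_seat (a point): Nominal place of the plate's underside middle when home, 26 mm above the bench. The catch clicks up behind the tail, and 2 to 3 mm farther in is a hard stop. Catch and stop are adjusted together, anywhere up to 8 mm before or beyond nominal in x, which no pose here tells: feel for the click, or for the force rising above the ejector's (2 to 7 N over the last 10 mm).
- stage_mouth (a point): Start of the stage shoe's rails, at floor height, 56 mm from the seat to -x; guides 20 mm farther out, 74 mm apart. Lower the plate to floor height with its middle 115 mm before the seat, in line, then slide in. The nose first rides over the catch's ramp (a 6 mm tooth, pushed down by the plate, a few newtons).
- stage_catch (a joint): How far the stage shoe's catch is pressed down (m): 0 up, about 0.006 while the plate rides on it, back to 0 once clicked behind the plate.
- jar_center (a point): Middle of a closed amber jar, 48 mm across and 60 mm high: leave alone.
- dish: Open glass dish, 88 mm across and 16 mm high, origin under its middle: leave alone.
- eyepiece: Black eyepiece standing upright, 42 mm across and 52 mm high, origin under its middle: leave alone.
- driver_grip (a point): Handle of a screwdriver 150 mm long lying on the bench: leave alone.
Mind the look-alikes: they are no part of the job. Leave any red look-alike of the part that bears carrier_grip alone.

How it is judged:
By the outcome, as a careful person would: the job done as asked, in the order asked, and still so for the second after the job is handed in, with the robot touching nothing.
It also fails if it takes over 64 s, if anything falls off the work surface, if the arm or the gripper's body presses on something with over 40 N, if the wrist force passes 120 N, or if a joint passes its speed limit or range.

ROBOT

A 6-joint arm with a two-finger parallel gripper is mounted at the origin on the work surface. World frame = base frame: x ahead of the robot, y to its left, z up, the work surface at z = 0. Lengths are in mm, angles in rad, forces in N, time in s.
With the tool pointing down it reaches from about 325 to 775 mm from the base axis. Payload 9.3 kg.
Tool frame: the origin (TCP) lies midway between the tips of the shut fingers; the grasp point (between the pads) lies 19 mm behind it; z points along the fingers, y is the direction in which the jaws open and shut (so a half turn about z gives the same grasp; the last joint's range is limited). The gripper opens to 85 mm and grips with 20 to 120 N. Pads are 22 mm wide; open, the fingers measure 114 mm over their backs; the gripper's body (76 mm by 85 mm) begins 54 mm behind the grasp point. The pads swing forward as they close: fully open they stand 13 mm farther back than shut.
Start: joints at [0.961, 0.259, 0.021, 1.334, 0, 1.418], TCP at [242.594, 493.604, 231.279] pointing down, gripper open.
Joint ranges: [-3.04, 3.04], [-0.91, 1.82], [-1.04, 1.36], [-1.92, 1.95], [-1.52, 1.45], [-3.14, 3.14]. Speed limits (rad/s): [2.22, 2.22, 2.79, 3.14, 3.14, 3.14].

INTERFACE

Orientations are given as a rotation vector (axis times angle).
In Python, from bench import manip gives the robot as it stands.
- The arm moves only by the tool arm_command, never from a script. Its argument "targets" is a list of rows, each an object of numbers: "grip": the opening, from 0 (shut) to 1 (fully open); "tx", "ty", "tz": the shift along the world's x, y, z in cm; "ax", "ay", "az": the turn, a rotation vector about the world's x, y, z in rad. In form: [{"grip": .., "tx": .., "ty": .., "tz": .., "ax": .., "ay": .., "az": ..}, ...]. A call has 1 to 12 rows; each row is the pose to reach, as a shift and turn from the pose measured when the call began; what a row does not reach only later rows make up. A row lasts 1/12 s, in which the tool goes at most 41.7 mm and 7.16 degrees, less where a joint would pass 70% of its speed; a pose out of reach is approached as far as the arm can. A call with a gripper value outside its range is refused whole. The fingers move at their own pace and stop on an object; "newtons" is the grip in N (left out, the last holds). Time passes only in rows, so rows that repeat a pose let the fingers close. It gives the time, the measured TCP pose, the force and the opening at its end, in the units of the state.
- manip.read_state(): the state, without advancing time (a new reading comes with each control period).
- manip.capture(name): name is "side" or "top" or "wrist"; returns (picture, depth): 384x512x3 uint8, red, green, blue; 384x512 float32, mm along the optical axis (not along the pixel's ray), 0 where there is no reading.
- manip.camera_model(name): a dict with "fx", "fy", "cx", "cy" (pixels), "D" ([k1, k2, p1, p2, k3] as OpenCV has them; the pictures are not rectified), "R" (3x3) and "t" (3): a world point X has camera coordinates R X + t. Camera axes: x right, y down, z forward; pixel columns grow to the right and rows downward; lengths in mm; the calibration is good to about 2 mm. A picture is of the moment at which its call begins: read the wrist's pose just before it. camera_model takes no time and is no camera call; for the wrist camera it gives the pose at the moment of the call.
- manip.close_job(): hands the job in, once; it reports no verdict.
The state is a dict: "clock": time; "joint_positions": joint angles; "joint_velocities": joint speeds; "tau": joint torques, N m; "position": TCP position; "tcp_rot": TCP orientation; "force": force on the tool from outside, world axes, zero at the start; "torque": the same for the moment, N m; "gripper_width": finger opening in mm.
Only numpy, scipy, OpenCV 4.12 (cv2) and the standard library are available. Lean on these libraries where they do the work, as an engineer would, in place of code of your own. Each camera call takes 0.05 s, during which the arm holds its last target.

## Working session

There is one attempt and no reset: what is moved stays moved. The work goes in short steps, Python scripts to look and compute and a tool call to move; the robot and the scene stay as the last step left them, time stands still between calls to the robot, and variables do not carry over. Pictures are saved under pics/ and viewed, and the job is handed in when it is done.

Besides the shell and the picture viewer there is one more tool, called after "Call:" by a JSON object that holds its "fn" and its "kwargs", one argument or row to a line. arm_command: Moves the arm, as the interface text tells. Its arguments: {"type":"object","properties":{"targets":{"type":"array"},"newtons":{"type":"number"}},"required":["targets"]}

```bash
ls; mkdir -p pics; python3 - <<'E'
from bench import manip
import cv2,numpy as np
s=manip.read_state();print(s)
for n in ["top","side"]:
    p,d=manip.capture(n);cv2.imwrite(f"pics/{n}0.png",p[:,:,::-1]);np.savez(f"{n}0.npz",p=p,d=d)
    m=manip.camera_model(n);print(n,m)
E
```

```text
pics
{'clock': 0.0, 'joint_positions': array([ 9.61434315e-01,  2.59201227e-01,  2.07562114e-02,  1.33370947e+00,
       -1.54464924e-06,  1.41820356e+00]), 'joint_velocities': array([-0.00183713, -0.00074896,  0.00044316,  0.00087473,  0.00145152,
        0.00026663]), 'tau': array([-1.19023342e-03, -5.55644524e+01,  3.44531965e+01,  1.38928797e-02,
       -2.59581757e-04,  7.27516181e-06]), 'position': array([242.41353699, 493.37753346, 230.65908118]), 'tcp_rot': array([-7.11156208e-01, -3.05952505e+00,  1.98102102e-03]), 'force': array([0.08362768, 0.62176788, 0.29236911]), 'torque': array([ 0.0286064 , -0.02195181,  0.02155691]), 'gripper_width': 85.25252839658934}
top {'fx': 448.1127347403645, 'fy': 448.1127347403645, 'cx': 249.87767367023247, 'cy': 190.42005045870607, 'D': array([-0.03506878,  0.        ,  0.        ,  0.        ,  0.        ]), 'R': array([[ 0.01251424, -0.99958107, -0.02609751],
       [-0.98704601, -0.00817398, -0.16022906],
       [ 0.15994861,  0.02776459, -0.9867348 ]]), 't': array([ -10.04408033,  613.02725122, 1099.40757422])}
side {'fx': 432.81343727874025, 'fy': 432.81343727874025, 'cx': 256.05435030732446, 'cy': 187.43658548708115, 'D': array([-0.01659055,  0.        ,  0.        ,  0.        ,  0.        ]), 'R': array([[ 0.94711701, -0.32008265,  0.02272582],
       [-0.17325371, -0.56969403, -0.80338774],
       [ 0.27009724,  0.75696487, -0.59502241]]), 't': array([-564.73071793,  123.943977  , 1312.45407406])}
```

View pics/top0.png

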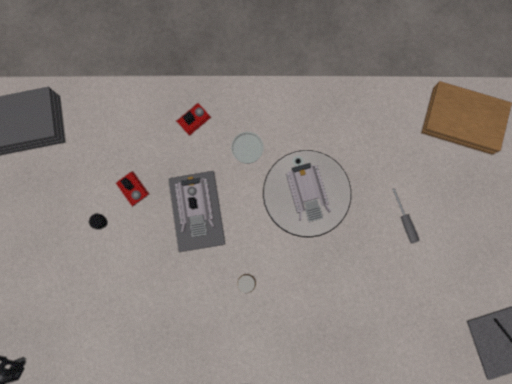

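View pics/side0.png

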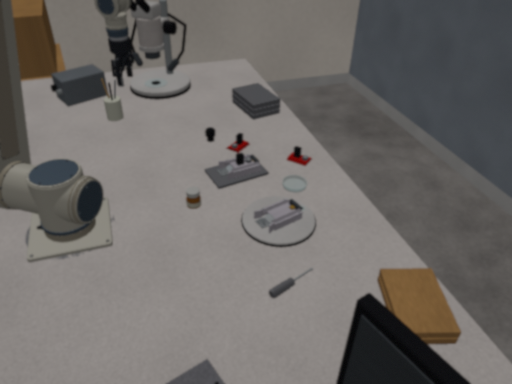

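The top view shows the loading shoe on its rectangular foot at about (197,210), with the carrier's black grip at (193,203). The stage shoe is on the round base at (307,193). Both mouths point down the image, towards the robot. The red look-alikes are at (193,118) and (132,188). Next I'll zoom in and measure.

```bash
cat > h.py <<'E'
from bench import manip
import cv2,numpy as np
def ray(m,u,v):
    K=np.array([[m['fx'],0,m['cx']],[0,m['fy'],m['cy']],[0,0,1]])
    q=cv2.undistortPoints(np.array([[[u,v]]],float),K,np.array(m['D']))[0,0]
    return m['R'].T@np.array([q[0],q[1],1]), -m['R'].T@m['t']
def atz(m,u,v,z):
    d,c=ray(m,u,v); return c+d*(z-c[2])/d[2]
def proj(m,X):
    K=np.array([[m['fx'],0,m['cx']],[0,m['fy'],m['cy']],[0,0,1]])
    return cv2.projectPoints(np.atleast_2d(np.array(X,float)),cv2.Rodrigues(m['R'])[0],np.array(m['t'],float),K,np.array(m['D']))[0][:,0]
def pcl(m,d):
    v,u=np.mgrid[0:384,0:512]
    K=np.array([[m['fx'],0,m['cx']],[0,m['fy'],m['cy']],[0,0,1]])
    q=cv2.undistortPoints(np.stack([u.ravel(),v.ravel()],1)[:,None].astype(float),K,np.array(m['D']))[:,0]
    P=np.c_[q,np.ones(len(q))]*d.reshape(-1,1)
    return ((P-m['t'])@m['R']).reshape(384,512,3)
E
python3 - <<'E'
from h import *
z=np.load('top0.npz');p=z['p'];d=z['d'];m=manip.camera_model('top')
c=p[160:260,160:360];cv2.imwrite('pics/topz.png',cv2.resize(c,None,fx=4,fy=4,interpolation=cv2.INTER_CUBIC)[:,:,::-1])
X=pcl(m,d)
for u,v in [(197,210),(193,203),(307,193),(280,220),(247,283),(150,300)]: print(u,v,X[v,u].round(1))
# foot corners
H=X[...,2]; 
c=H[160:260,160:360];cv2.imwrite('pics/toph.png',cv2.resize(np.clip(c*3,0,255).astype(np.uint8),None,fx=4,fy=4,interpolation=cv2.INTER_NEAREST))
E
```

```text
197 210 [562.6 132.5  37.9]
193 203 [575.5 137.2  77.8]
307 193 [ 611.6 -152.2   24. ]
280 220 [541.3 -82.4  12.8]
247 283 [3.806e+02 2.000e-01 6.230e+01]
150 300 [330.8 253.    2.3]
```

View pics/topz.png

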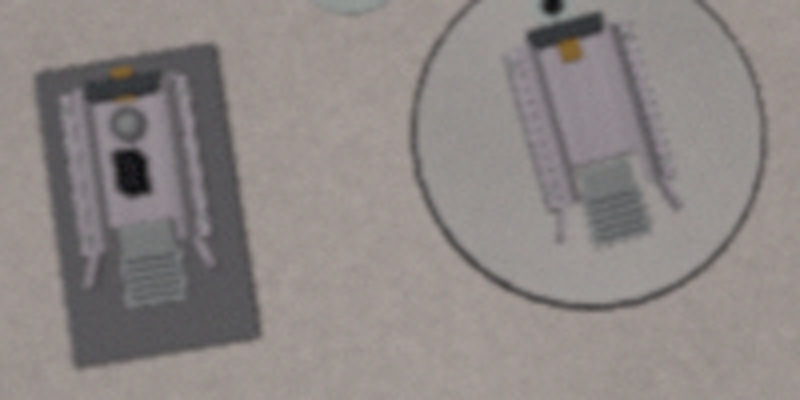

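View pics/toph.png

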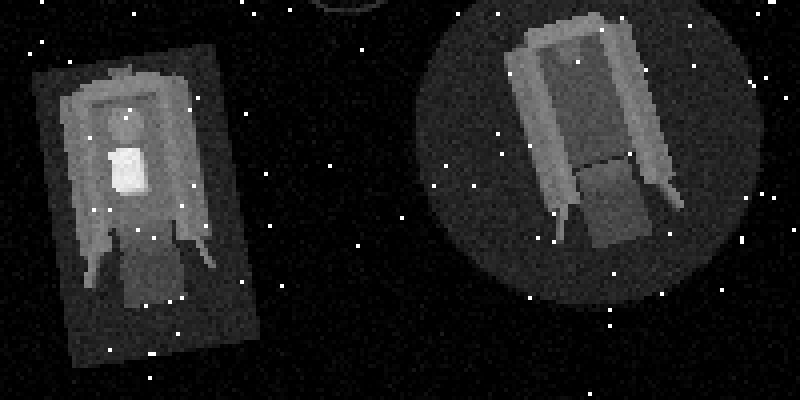

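```bash
python3 - <<'E'
from h import *
z=np.load('top0.npz');d=z['d'];m=manip.camera_model('top');X=pcl(m,d);H=X[...,2]
def comp(lo,hi,box):
    M=np.zeros(H.shape,np.uint8);a,b,c,e=box
    M[a:b,c:e]=((H>lo)&(H<hi))[a:b,c:e]
    n,l,s,_=cv2.connectedComponentsWithStats(M,connectivity=4)
    k=1+np.argmax(s[1:,4]);return l==k
for nm,box,lo in [('load',(165,258,162,230),7),('stage',(145,240,258,356),7)]:
    k=comp(7,17,box); 
    k=comp(7,200,box)
    P=X[k][:,:2].astype(np.float32)
    print(nm,'whole',cv2.minAreaRect(P), cv2.minEnclosingCircle(P),np.median(H[k]))
    k=comp(36,52,box);P=X[k][:,:2]
    print(nm,'rails',cv2.minAreaRect(P.astype(np.float32)),len(P),np.median(X[k][:,2]))
    np.save(nm+'_rails.npy',X[k])
    for guess in np.radians(np.arange(-20,25,2)): pass
k=comp(70,90,(165,258,162,230));print('grip',X[k].mean(0),k.sum(),cv2.minAreaRect(X[k][:,:2].astype(np.float32)))
# bench height
print(np.median(H[280:340,150:230]),np.median(H[140:160,262:272]))
E
```

```text
load whole ((564.6201171875, 140.46484375), (200.56689453125, 125.62129211425781), 10.210088729858398) ((564.3101806640625, 140.20443725585938), 116.15421295166016) 15.558302610168125
load rails ((581.5846557617188, 143.20509338378906), (136.54388427734375, 83.99989318847656), 10.166476249694824) 847 39.76276678344473
stage whole ((616.94873046875, -153.82167053222656), (228.23123168945312, 227.65744018554688), 0.49274635314941406) ((614.823486328125, -152.15737915039062), 116.80889892578125) 13.014105230478645
stage rails ((617.4359130859375, -151.49676513671875), (136.48402404785156, 84.33661651611328), 15.952729225158691) 687 40.13008723409242
grip [578.3429827  142.25718124  76.58728518] 79 ((579.0853881835938, 142.5644989013672), (25.89869499206543, 18.117778778076172), 10.080485343933105)
0.10592450761494132 0.037118575355009384
```

Call:
{"fn": "arm_command", "kwargs": {
  "targets": [
    {"grip": 0, "tx": 13.6, "ty": -18.1, "tz": -1, "az": 0.32},
    {"grip": 0, "tx": 13.6, "ty": -18.1, "tz": -1, "az": 0.32},
    {"grip": 0, "tx": 27.3, "ty": -36.2, "tz": -3, "az": 0.635},
    {"grip": 0, "tx": 27.3, "ty": -36.2, "tz": -3, "az": 0.635},
    {"grip": 0, "tx": 27.3, "ty": -36.2, "tz": -3, "az": 0.635},
    {"grip": 0, "tx": 27.3, "ty": -36.2, "tz": -3, "az": 0.635},
    {"grip": 0, "tx": 27.3, "ty": -36.2, "tz": -3, "az": 0.635},
    {"grip": 0, "tx": 27.3, "ty": -36.2, "tz": -3, "az": 0.635},
    {"grip": 0, "tx": 27.3, "ty": -36.2, "tz": -3, "az": 0.635},
    {"grip": 0, "tx": 27.3, "ty": -36.2, "tz": -3, "az": 0.635},
    {"grip": 0, "tx": 27.3, "ty": -36.2, "tz": -3, "az": 0.635},
    {"grip": 0, "tx": 27.3, "ty": -36.2, "tz": -3, "az": 0.635}
  ]
}}

```text
schema error: expected keys grip, tx, ty, tz, ax, ay, az
```

Call:
{"fn": "arm_command", "kwargs": {
  "targets": [
    {"grip": 0, "tx": 13.6, "ty": -18.1, "tz": -1, "ax": 0, "ay": 0, "az": 0.32},
    {"grip": 0, "tx": 13.6, "ty": -18.1, "tz": -1, "ax": 0, "ay": 0, "az": 0.32},
    {"grip": 0, "tx": 27.3, "ty": -36.2, "tz": -3, "ax": 0, "ay": 0, "az": 0.635},
    {"grip": 0, "tx": 27.3, "ty": -36.2, "tz": -3, "ax": 0, "ay": 0, "az": 0.635},
    {"grip": 0, "tx": 27.3, "ty": -36.2, "tz": -3, "ax": 0, "ay": 0, "az": 0.635},
    {"grip": 0, "tx": 27.3, "ty": -36.2, "tz": -3, "ax": 0, "ay": 0, "az": 0.635},
    {"grip": 0, "tx": 27.3, "ty": -36.2, "tz": -3, "ax": 0, "ay": 0, "az": 0.635},
    {"grip": 0, "tx": 27.3, "ty": -36.2, "tz": -3, "ax": 0, "ay": 0, "az": 0.635},
    {"grip": 0, "tx": 27.3, "ty": -36.2, "tz": -3, "ax": 0, "ay": 0, "az": 0.635},
    {"grip": 0, "tx": 27.3, "ty": -36.2, "tz": -3, "ax": 0, "ay": 0, "az": 0.635},
    {"grip": 0, "tx": 27.3, "ty": -36.2, "tz": -3, "ax": 0, "ay": 0, "az": 0.635},
    {"grip": 0, "tx": 27.3, "ty": -36.2, "tz": -3, "ax": 0, "ay": 0, "az": 0.635}
  ]
}}

```text
clock: 1.1
position: [517.6, 127.7, 199.8]
tcp_rot: [0.275, -3.129, 0.003]
force: [-0.7, 0.2, -0.0]
gripper_width: 0.1
```

```bash
cat > wr.py <<'E'
from h import *
import sys
def shot(tag,dump=True):
    m=manip.camera_model('wrist');p,d=manip.capture('wrist');s=manip.read_state()
    cv2.imwrite(f'pics/{tag}.png',p[:,:,::-1]);np.savez(tag+'.npz',p=p,d=d,**{k:np.array(m[k]) for k in m})
    return m,p,d,s
E
python3 - <<'E'
from wr import *
m,p,d,s=shot('w1');print(s['position'],s['tcp_rot'],s['joint_positions'],s['clock'])
X=pcl(m,d);print(X[::64,::64].round(0).tolist()[1:5])
yaw=np.radians(10.15);c=np.array([589.4,144.6]);ex=np.array([np.cos(yaw),np.sin(yaw)]);ey=np.array([-ex[1],ex[0]])
q=p[:,:,::-1].copy()
for a,b,z in [(-75,0,23.5),(-92,20,23.5),(-92,-20,23.5),(-58,20,23.5),(-58,-20,23.5),(-10,0,77),(-40,0,36),(24,0,46),(-76,37,44),(-76,-37,44)]:
    u,v=proj(m,[*(c+a*ex+b*ey),z])[0];print(a,b,u.round(),v.round())
    cv2.circle(q,(int(round(u)),int(round(v))),2,(0,0,255),-1)
cv2.imwrite('pics/w1b.png',q)
E
```

```text
[518.50067648 126.73597903 199.44122417] [ 0.27296296 -3.12901315  0.00404003] [ 0.08389573  0.24290382 -0.0814963   1.24708154 -0.00257468 -0.09013505] 1.15
[[[448.0, -175.0, 2.0], [439.0, -99.0, 0.0], [429.0, -27.0, 0.0], [418.0, 42.0, 1.0], [407.0, 108.0, 1.0], [395.0, 175.0, 0.0], [381.0, 243.0, -0.0], [366.0, 313.0, 0.0]], [[518.0, -170.0, 12.0], [509.0, -98.0, 1.0], [497.0, -23.0, -0.0], [485.0, 49.0, -0.0], [472.0, 120.0, 12.0], [460.0, 191.0, -0.0], [447.0, 263.0, -1.0], [432.0, 337.0, 0.0]], [[588.0, -160.0, 32.0], [583.0, -93.0, 12.0], [575.0, -20.0, -1.0], [561.0, 58.0, -0.0], [538.0, 132.0, 28.0], [534.0, 209.0, -0.0], [520.0, 286.0, -1.0], [506.0, 366.0, -0.0]], [[671.0, -164.0, 40.0], [673.0, -97.0, 12.0], [665.0, -17.0, -2.0], [648.0, 67.0, -0.0], [507.0, 126.0, 218.0], [619.0, 230.0, -0.0], [595.0, 302.0, 20.0], [591.0, 401.0, 1.0]]]
-75 0 259.0 171.0
-92 20 278.0 156.0
-92 -20 241.0 156.0
-58 20 278.0 186.0
-58 -20 241.0 186.0
-10 0 260.0 249.0
-40 0 259.0 206.0
24 0 259.0 262.0
-76 37 296.0 175.0
-76 -37 223.0 175.0
```

View pics/w1b.png

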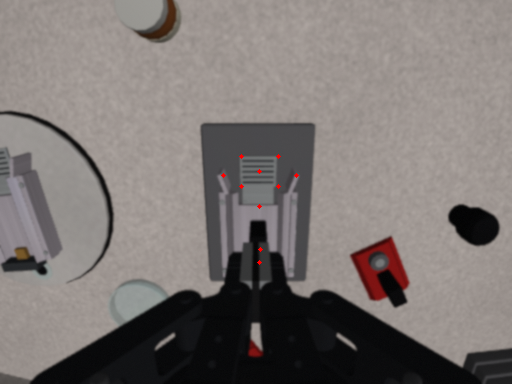

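The projected shoe model matches the wrist view: pad corners at (241–278, 156–186) and guide tips at (223,175) and (296,175). I'll go down towards the pad.

Call:
{"fn": "arm_command", "kwargs": {
  "targets": [
    {"grip": 0, "tx": -0.3, "ty": 0.4, "tz": -3, "ax": 0, "ay": 0, "az": 0},
    {"grip": 0, "tx": -0.3, "ty": 0.4, "tz": -6.5, "ax": 0, "ay": 0, "az": 0},
    {"grip": 0, "tx": -0.3, "ty": 0.4, "tz": -10, "ax": 0, "ay": 0, "az": 0},
    {"grip": 0, "tx": -0.3, "ty": 0.4, "tz": -13, "ax": 0, "ay": 0, "az": 0},
    {"grip": 0, "tx": -0.3, "ty": 0.4, "tz": -15.5, "ax": 0, "ay": 0, "az": 0},
    {"grip": 0, "tx": -0.3, "ty": 0.4, "tz": -16.5, "ax": 0, "ay": 0, "az": 0},
    {"grip": 0, "tx": -0.3, "ty": 0.4, "tz": -16.9, "ax": 0, "ay": 0, "az": 0},
    {"grip": 0, "tx": -0.3, "ty": 0.4, "tz": -16.9, "ax": 0, "ay": 0, "az": 0},
    {"grip": 0, "tx": -0.3, "ty": 0.4, "tz": -16.9, "ax": 0, "ay": 0, "az": 0}
  ]
}}

```text
clock: 1.9
position: [516.3, 130.9, 31.6]
tcp_rot: [-0.273, 3.129, -0.004]
force: [0.3, 0.4, -0.1]
gripper_width: 0.1
```

Now I'll press slowly.

Call:
{"fn": "arm_command", "kwargs": {
  "targets": [
    {"grip": 0, "tx": -0.1, "ty": 0, "tz": -0.4, "ax": 0, "ay": 0, "az": 0},
    {"grip": 0, "tx": -0.1, "ty": 0, "tz": -0.7, "ax": 0, "ay": 0, "az": 0},
    {"grip": 0, "tx": -0.1, "ty": 0, "tz": -0.9, "ax": 0, "ay": 0, "az": 0},
    {"grip": 0, "tx": -0.1, "ty": 0, "tz": -1.1, "ax": 0, "ay": 0, "az": 0},
    {"grip": 0, "tx": -0.1, "ty": 0, "tz": -1.25, "ax": 0, "ay": 0, "az": 0},
    {"grip": 0, "tx": -0.1, "ty": 0, "tz": -1.35, "ax": 0, "ay": 0, "az": 0},
    {"grip": 0, "tx": -0.1, "ty": 0, "tz": -1.35, "ax": 0, "ay": 0, "az": 0}
  ]
}}

```text
clock: 2.48
position: [515.4, 130.9, 18.1]
tcp_rot: [-0.273, 3.129, -0.004]
force: [0.8, 0.5, 1.1]
gripper_width: -0.1
```

Call:
{"fn": "arm_command", "kwargs": {
  "targets": [
    {"grip": 0, "tx": 0, "ty": 0, "tz": -0.1, "ax": 0, "ay": 0, "az": 0},
    {"grip": 0, "tx": 0, "ty": 0, "tz": -0.2, "ax": 0, "ay": 0, "az": 0},
    {"grip": 0, "tx": 0, "ty": 0, "tz": -0.25, "ax": 0, "ay": 0, "az": 0},
    {"grip": 0, "tx": 0, "ty": 0, "tz": -0.25, "ax": 0, "ay": 0, "az": 0},
    {"grip": 0, "tx": 0, "ty": 0, "tz": -0.25, "ax": 0, "ay": 0, "az": 0}
  ]
}}

```text
clock: 2.9
position: [515.4, 130.9, 16.1]
tcp_rot: [-0.273, 3.128, -0.004]
force: [-2.6, 0.3, 10.2]
gripper_width: -0.1
```

```bash
python3 - <<'E'
from wr import *
p,d=manip.capture('top');m=manip.camera_model('top');s=manip.read_state();print(s['force'],s['position'])
cv2.imwrite('pics/t2.png',cv2.resize(p[160:260,160:260],None,fx=6,fy=6,interpolation=cv2.INTER_CUBIC)[:,:,::-1])
E
```

```text
[-1.87818046  0.31312116 10.51791408] [515.44749577 130.91136502  16.11903705]
```

View pics/t2.png

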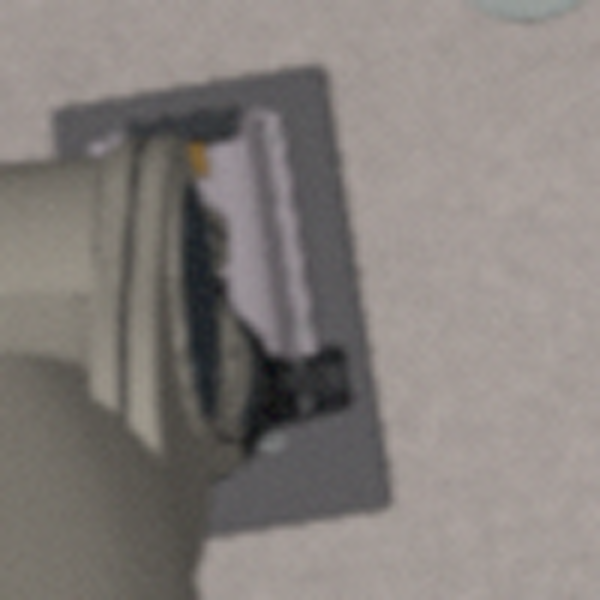

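Call:
{"fn": "arm_command", "kwargs": {
  "targets": [
    {"grip": 0, "tx": 0, "ty": 0, "tz": 1, "ax": 0, "ay": 0, "az": 0},
    {"grip": 0, "tx": 0, "ty": 0, "tz": 4, "ax": 0, "ay": 0, "az": 0},
    {"grip": 0.3, "tx": 0, "ty": 0, "tz": 8, "ax": 0, "ay": 0, "az": 0},
    {"grip": 0.6, "tx": 0, "ty": 0, "tz": 11, "ax": 0, "ay": 0, "az": 0},
    {"grip": 0.6, "tx": 0, "ty": 0, "tz": 13, "ax": 0, "ay": 0, "az": 0},
    {"grip": 0.6, "tx": 0, "ty": 0, "tz": 13, "ax": 0, "ay": 0, "az": 0},
    {"grip": 0.6, "tx": 0, "ty": 0, "tz": 13, "ax": 0, "ay": 0, "az": 0}
  ]
}}

```text
clock: 3.53
position: [515.7, 130.9, 146.7]
tcp_rot: [-0.273, 3.126, -0.004]
force: [-0.2, 0.7, -0.9]
gripper_width: 51.2
```

```bash
python3 - <<'E'
from wr import *
m,p,d,s=shot('w2');print(s['position'],s['gripper_width'],s['clock'])
yaw=np.radians(10.15);c=np.array([589.4,144.6]);ex=np.array([np.cos(yaw),np.sin(yaw)]);ey=np.array([-ex[1],ex[0]])
q=p[:,:,::-1].copy()
for a,b,z in [(-20-13,9,77),(-20-13,-9,77),(-20+13,9,77),(-20+13,-9,77),(-50,21.5,36),(-50,-21.5,36)]:
    u,v=proj(m,[*(c+a*ex+b*ey),z])[0]
    cv2.circle(q,(int(round(u)),int(round(v))),2,(0,0,255),-1)
cv2.imwrite('pics/w2b.png',q)
X=pcl(m,d).reshape(-1,3);L=np.c_[(X[:,:2]-c)@ex,(X[:,:2]-c)@ey,X[:,2]]
k=(abs(L[:,2]-76)<4)&(abs(L[:,0])<60)&(abs(L[:,1])<20);print(k.sum(),L[k].min(0),L[k].max(0),L[k].mean(0))
E
```

```text
[515.04778905 130.85421664 145.56354755] 51.54169178492681 3.5833
671 [-43.11481118 -10.90863291  72.35049248] [-16.30880543   7.04447891  79.38798561] [-31.12225543  -1.79985125  77.28327244]
```

View pics/w2b.png

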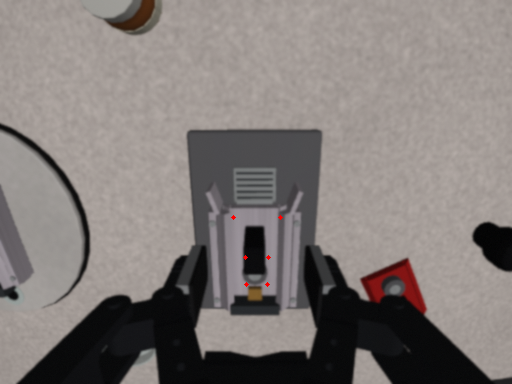

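The carrier has popped out: the tail edge is at v≈206, and the grip top measures about -30 mm along the shoe's x, roughly 20 mm out. The catch pad stays down. I'll move over the grip and go down.

Call:
{"fn": "arm_command", "kwargs": {
  "targets": [
    {"grip": 0.6, "tx": 2.5, "ty": 0.4, "tz": 0, "ax": 0, "ay": 0, "az": 0},
    {"grip": 0.6, "tx": 4.5, "ty": 0.7, "tz": 0, "ax": 0, "ay": 0, "az": 0},
    {"grip": 0.6, "tx": 4.5, "ty": 0.7, "tz": -1, "ax": 0, "ay": 0, "az": 0},
    {"grip": 0.6, "tx": 4.5, "ty": 0.7, "tz": -4, "ax": 0, "ay": 0, "az": 0},
    {"grip": 0.6, "tx": 4.5, "ty": 0.7, "tz": -7, "ax": 0, "ay": 0, "az": 0},
    {"grip": 0.6, "tx": 4.5, "ty": 0.7, "tz": -9, "ax": 0, "ay": 0, "az": 0},
    {"grip": 0.6, "tx": 4.5, "ty": 0.7, "tz": -9.5, "ax": 0, "ay": 0, "az": 0},
    {"grip": 0.6, "tx": 4.5, "ty": 0.7, "tz": -9.5, "ax": 0, "ay": 0, "az": 0},
    {"grip": 0.6, "tx": 4.5, "ty": 0.7, "tz": -9.5, "ax": 0, "ay": 0, "az": 0}
  ]
}}

```text
clock: 4.33
position: [559.8, 137.8, 50.5]
tcp_rot: [-0.273, 3.13, -0.004]
force: [0.8, -0.3, 1.1]
gripper_width: 51.2
```

```bash
python3 - <<'E'
from wr import *
m,p,d,s=shot('w3');print(s['position'],s['force'],s['clock'])
E
```

```text
[560.40501665 137.87997445  51.31151244] [ 0.45755965 -0.00326736 -0.0278935 ] 4.3833
```

View pics/w3.png

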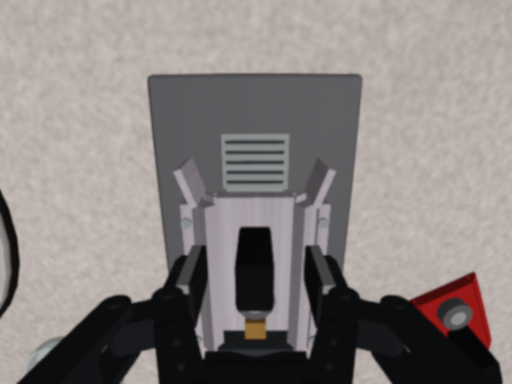

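The grip is centred between the fingers (236–274 px, fingers at 206 and 305). Closing.

Call:
{"fn": "arm_command", "kwargs": {
  "targets": [
    {"grip": 0, "tx": 0, "ty": 0, "tz": 0, "ax": 0, "ay": 0, "az": 0},
    {"grip": 0, "tx": 0, "ty": 0, "tz": 0, "ax": 0, "ay": 0, "az": 0},
    {"grip": 0, "tx": 0, "ty": 0, "tz": 0, "ax": 0, "ay": 0, "az": 0},
    {"grip": 0, "tx": 0, "ty": 0, "tz": 0, "ax": 0, "ay": 0, "az": 0},
    {"grip": 0, "tx": 0, "ty": 0, "tz": 0, "ax": 0, "ay": 0, "az": 0},
    {"grip": 0, "tx": 0, "ty": 0, "tz": 0, "ax": 0, "ay": 0, "az": 0}
  ],
  "newtons": 60
}}

```text
clock: 4.88
position: [560.9, 137.9, 52.3]
tcp_rot: [-0.273, 3.126, -0.004]
force: [-0.7, -0.6, 6.4]
gripper_width: 17.0
```

```bash
python3 - <<'E'
from wr import *
m,p,d,s=shot('w4');print(s['position'],s['force'],s['torque'],s['gripper_width'],s['clock'])
E
```

```text
[560.85949168 137.94844857  52.30334499] [-2.2165933   0.1521605   6.72106342] [0.13226159 0.10942248 0.04196862] 16.946218159241553 4.9333
```

View pics/w4.png

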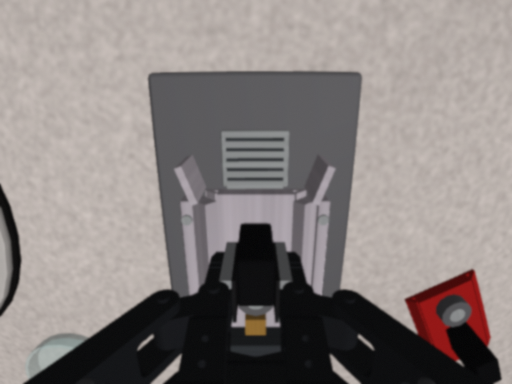

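Call:
{"fn": "arm_command", "kwargs": {
  "targets": [
    {"grip": 0, "tx": -0.2, "ty": -0.035, "tz": 0.05, "ax": 0, "ay": 0, "az": 0},
    {"grip": 0, "tx": -0.59, "ty": -0.106, "tz": 0.05, "ax": 0, "ay": 0, "az": 0},
    {"grip": 0, "tx": -1.18, "ty": -0.211, "tz": 0.05, "ax": 0, "ay": 0, "az": 0},
    {"grip": 0, "tx": -1.77, "ty": -0.317, "tz": 0.05, "ax": 0, "ay": 0, "az": 0},
    {"grip": 0, "tx": -2.36, "ty": -0.423, "tz": 0.05, "ax": 0, "ay": 0, "az": 0},
    {"grip": 0, "tx": -2.95, "ty": -0.528, "tz": 0.05, "ax": 0, "ay": 0, "az": 0},
    {"grip": 0, "tx": -3.54, "ty": -0.634, "tz": 0.05, "ax": 0, "ay": 0, "az": 0},
    {"grip": 0, "tx": -3.94, "ty": -0.705, "tz": 0.05, "ax": 0, "ay": 0, "az": 0}
  ]
}}

```text
clock: 5.6
position: [520.6, 130.8, 52.9]
tcp_rot: [-0.273, 3.126, -0.004]
force: [1.1, 0.3, -0.5]
gripper_width: 16.6
```

Call:
{"fn": "arm_command", "kwargs": {
  "targets": [
    {"grip": 0, "tx": -0.6, "ty": -0.107, "tz": 0, "ax": 0, "ay": 0, "az": 0},
    {"grip": 0, "tx": -1.3, "ty": -0.233, "tz": 0, "ax": 0, "ay": 0, "az": 0},
    {"grip": 0, "tx": -2.0, "ty": -0.358, "tz": 0, "ax": 0, "ay": 0, "az": 0},
    {"grip": 0, "tx": -2.8, "ty": -0.501, "tz": 0, "ax": 0, "ay": 0, "az": 0},
    {"grip": 0, "tx": -3.6, "ty": -0.644, "tz": 0, "ax": 0, "ay": 0, "az": 0},
    {"grip": 0, "tx": -4.4, "ty": -0.788, "tz": 0, "ax": 0, "ay": 0, "az": 0},
    {"grip": 0, "tx": -5.2, "ty": -0.931, "tz": 0, "ax": 0, "ay": 0, "az": 0},
    {"grip": 0, "tx": -6.0, "ty": -1.074, "tz": 0, "ax": 0, "ay": 0, "az": 0},
    {"grip": 0, "tx": -6.0, "ty": -1.074, "tz": 0, "ax": 0, "ay": 0, "az": 0}
  ]
}}

```text
clock: 6.35
position: [458.6, 119.8, 52.8]
tcp_rot: [-0.273, 3.128, -0.004]
force: [-0.4, -0.3, -1.7]
gripper_width: 17.2
```

```bash
python3 - <<'E'
from wr import *
m,p,d,s=shot('w5');print(s['position'],s['force'],s['torque'],s['gripper_width'],s['clock'])
E
```

```text
[459.71605138 119.93679399  52.96816426] [ 0.31462949  0.17456913 -1.72166724] [-0.03961691  0.03912327  0.02420399] 16.98673961255647 6.4
```

View pics/w5.png

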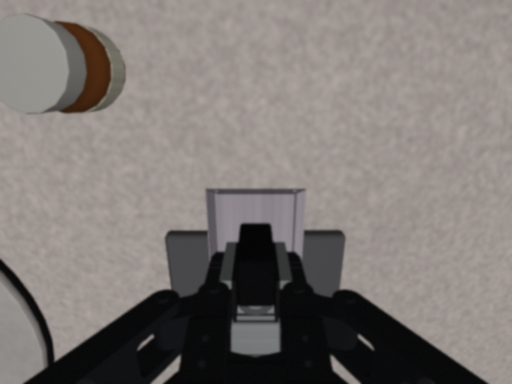

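The carrier is held square; its tail edge is at v≈189, u 207–305. Wrist load is about 1.7 N. I'll lift it and carry it over the stage shoe for a refining look.

Call:
{"fn": "arm_command", "kwargs": {
  "targets": [
    {"grip": 0, "tx": 0, "ty": 0, "tz": 1.5, "ax": 0, "ay": 0, "az": 0},
    {"grip": 0, "tx": 0, "ty": 0, "tz": 4.5, "ax": 0, "ay": 0, "az": 0},
    {"grip": 0, "tx": 0, "ty": 0, "tz": 8, "ax": 0, "ay": 0, "az": 0},
    {"grip": 0, "tx": 1, "ty": -2, "tz": 11, "ax": 0, "ay": 0, "az": 0},
    {"grip": 0, "tx": 2, "ty": -5, "tz": 13.5, "ax": 0, "ay": 0, "az": 0.02},
    {"grip": 0, "tx": 3.5, "ty": -8, "tz": 14.7, "ax": 0, "ay": 0, "az": 0.04},
    {"grip": 0, "tx": 5, "ty": -11, "tz": 14.7, "ax": 0, "ay": 0, "az": 0.06},
    {"grip": 0, "tx": 6.5, "ty": -14, "tz": 14.7, "ax": 0, "ay": 0, "az": 0.08},
    {"grip": 0, "tx": 8, "ty": -17, "tz": 14.7, "ax": 0, "ay": 0, "az": 0.1},
    {"grip": 0, "tx": 9.5, "ty": -20, "tz": 14.7, "ax": 0, "ay": 0, "az": 0.104},
    {"grip": 0, "tx": 11, "ty": -23, "tz": 14.7, "ax": 0, "ay": 0, "az": 0.104},
    {"grip": 0, "tx": 12, "ty": -25.5, "tz": 14.7, "ax": 0, "ay": 0, "az": 0.104}
  ]
}}

```text
clock: 7.4
position: [581.1, -137.5, 199.7]
tcp_rot: [-0.434, 3.108, -0.004]
force: [-0.0, 0.2, -1.5]
gripper_width: 16.8
```

Call:
{"fn": "arm_command", "kwargs": {
  "targets": [
    {"grip": 0, "tx": 0.7, "ty": -2.5, "tz": 0, "ax": 0, "ay": 0, "az": 0},
    {"grip": 0, "tx": 0.7, "ty": -2.5, "tz": 0, "ax": 0, "ay": 0, "az": 0},
    {"grip": 0, "tx": 0.7, "ty": -2.5, "tz": 0, "ax": 0, "ay": 0, "az": 0},
    {"grip": 0, "tx": 0.7, "ty": -2.5, "tz": 0, "ax": 0, "ay": 0, "az": 0}
  ]
}}

```text
clock: 7.73
position: [588.0, -162.4, 199.3]
tcp_rot: [-0.433, 3.108, -0.003]
force: [0.9, -0.2, -1.8]
gripper_width: 16.9
```

```bash
python3 - <<'E'
from wr import *
m,p,d,s=shot('w6');print(s['position'],s['tcp_rot'],s['force'],s['gripper_width'],s['clock'])
yaw=np.radians(15.95);c=np.array([625.1,-149.3]);ex=np.array([np.cos(yaw),np.sin(yaw)]);ey=np.array([-ex[1],ex[0]])
q=p[:,:,::-1].copy()
for a,b,z in [(-92,20,23.5),(-92,-20,23.5),(-76,37,44),(-76,-37,44),(-56,42,44),(-56,-42,44),(50,42,44),(50,-42,44)]:
    u,v=proj(m,[*(c+a*ex+b*ey),z])[0];cv2.circle(q,(int(round(u)),int(round(v))),1,(0,0,255),-1)
cv2.imwrite('pics/w6b.png',cv2.resize(q[100:384,100:420],None,fx=2.1,fy=2.1,interpolation=cv2.INTER_CUBIC))
E
```

```text
[ 587.95900235 -161.87316987  199.52904527] [-0.43449697  3.10795942 -0.00369977] [ 0.67677744  0.22745645 -1.73665272] 16.952651628427933 7.7833
```

View pics/w6b.png

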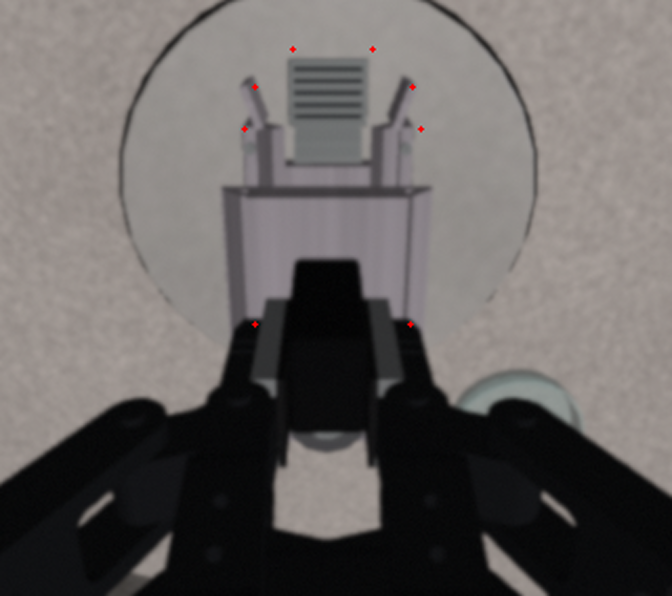

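The shoe's axis (guides centred at u≈256.4) and the plate's tail (centre 255.7) line up already. The measured guide tips and pad differ by a few mm from my top-camera estimate, so I'll measure them more precisely from this view.

```bash
python3 - <<'E'
from h import *
z=np.load('w6.npz');p=z['p'];d=z['d'];m={k:z[k] for k in ['fx','fy','cx','cy','D','R','t']}
print('cx',m['cx'],m['cy'],'cam',(-m['R'].T@m['t']).round(1))
T=np.array([587.96,-161.9]);yaw=2*np.arctan2(3.108,-0.434)-np.pi;print('yaw',np.degrees(yaw))
R=m['R'];print('cam x dir yaw',np.degrees(np.arctan2(R[0,1],R[0,0])),R[0,2])
ex=np.array([np.cos(yaw),np.sin(yaw)]);ey=np.array([-ex[1],ex[0]])
def loc(P): P=np.asarray(P); return np.c_[(P[...,0]-T[0])*ex[0]+(P[...,1]-T[1])*ex[1],(P[...,0]-T[0])*ey[0]+(P[...,1]-T[1])*ey[1],P[...,2]]
X=pcl(m,d);L=loc(X.reshape(-1,3)).reshape(384,512,3)
def rng(k,n):
    q=L[k];print(n,k.sum(),np.percentile(q,[1,50,99],axis=0).round(1).tolist())
H=L[...,2];A=L[...,0];B=L[...,1]
box=(A<0)&(A>-110)&(abs(B)<60)
rng(box&(abs(H-44)<4),'railtops/guides')
for a0 in range(-56,-10,5):
    k=box&(abs(H-44)<3)&(abs(A-a0)<2.5)
    if k.sum()>5:
        b=B[k];print(a0,k.sum(),b[b>0].min().round(1) if (b>0).any() else '',b.max().round(1),b.min().round(1),b[b<0].max().round(1) if (b<0).any() else '')
rng(box&(abs(H-22)<3)&(A<-20)&(abs(B)<22),'pad')
rng((abs(H-183)<4)&(A>-60)&(A<60)&(abs(B)<40),'plate top')
for n,(u,v,zz) in {'tipL':(100+249/2.1,100+80/2.1,44),'tipR':(100+408/2.1,100+80/2.1,44),'padL':(100+288/2.1,100+58/2.1,23.5),'padR':(100+368/2.1,100+58/2.1,23.5),'tailL':(100+222/2.1,100+190/2.1,173),'tailR':(100+432/2.1,100+190/2.1,173)}.items():
    print(n,loc(atz(m,u,v,zz)[None]).round(1))
E
```

```text
cx 255.27976537008632 194.9302687475846 cam [ 505.9 -185.3  341.7]
yaw 15.898718339493906
cam x dir yaw 105.84635574257177 -0.003064550162921922
railtops/guides 421 [[-36.8, -41.0, 40.1], [-16.3, -23.7, 41.9], [-0.4, 40.4, 43.7]]
-36 29 37.4 41.5 -42.0 -37.9
-31 42 35.7 40.5 -41.0 -36.1
-26 42 33.7 38.6 -39.1 -34.4
-21 44 31.9 36.9 -37.4 -32.4
-16 50 24.0 35.0 -35.5 -24.6
-11 43 23.1 29.3 -28.7 -24.6
pad 925 [[-47.4, -20.2, 21.9], [-33.9, -1.3, 23.8], [-20.1, 18.8, 25.0]]
plate top 4198 [[-31.0, -26.2, 179.2], [-18.4, -0.7, 183.4], [5.4, 25.1, 185.5]]
tipL [[-40. -37.  44.]]
tipR [[-40.   37.3  44. ]]
padL [[-47.7 -19.8  23.5]]
padR [[-47.7  19.7  23.5]]
tailL [[-28.9 -29.7 173. ]]
tailR [[-29.   29.1 173. ]]
```

Call:
{"fn": "arm_command", "kwargs": {
  "targets": [
    {"grip": 0, "tx": -2.9, "ty": -0.8, "tz": 0, "ax": 0, "ay": 0, "az": 0},
    {"grip": 0, "tx": -5.8, "ty": -1.6, "tz": -1, "ax": 0, "ay": 0, "az": 0},
    {"grip": 0, "tx": -8.94, "ty": -2.55, "tz": -3, "ax": 0, "ay": 0, "az": 0},
    {"grip": 0, "tx": -8.94, "ty": -2.55, "tz": -6, "ax": 0, "ay": 0, "az": 0},
    {"grip": 0, "tx": -8.94, "ty": -2.55, "tz": -9, "ax": 0, "ay": 0, "az": 0},
    {"grip": 0, "tx": -8.94, "ty": -2.55, "tz": -11.5, "ax": 0, "ay": 0, "az": 0},
    {"grip": 0, "tx": -8.94, "ty": -2.55, "tz": -13, "ax": 0, "ay": 0, "az": 0},
    {"grip": 0, "tx": -8.94, "ty": -2.55, "tz": -13.8, "ax": 0, "ay": 0, "az": 0},
    {"grip": 0, "tx": -8.94, "ty": -2.55, "tz": -14.2, "ax": 0, "ay": 0, "az": 0},
    {"grip": 0, "tx": -8.94, "ty": -2.55, "tz": -14.2, "ax": 0, "ay": 0, "az": 0},
    {"grip": 0, "tx": -8.94, "ty": -2.55, "tz": -14.2, "ax": 0, "ay": 0, "az": 0}
  ]
}}

```text
clock: 8.7
position: [499.2, -187.3, 58.5]
tcp_rot: [-0.435, 3.107, -0.005]
force: [0.3, -1.5, -1.3]
gripper_width: 17.0
```

```bash
python3 - <<'E'
from wr import *
s=manip.read_state();print(s['position'],s['tcp_rot'],s['force'])
p,d=manip.capture('top')
cv2.imwrite('pics/t7.png',cv2.resize(p[150:260,260:360],None,fx=5.4,fy=5.4,interpolation=cv2.INTER_CUBIC)[:,:,::-1])
p,d=manip.capture('side')
cv2.imwrite('pics/s7.png',cv2.resize(p[170:260,210:340],None,fx=6,fy=6,interpolation=cv2.INTER_CUBIC)[:,:,::-1])
E
```

```text
[ 499.16419479 -187.29039111   58.52511575] [-0.43534508  3.10664793 -0.00513092] [ 0.34359132 -1.49749253 -1.32801871]
```

View pics/s7.png

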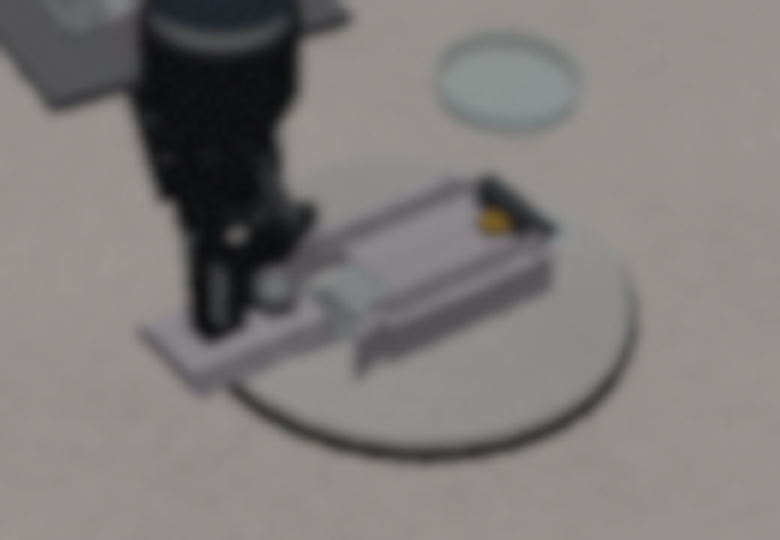

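View pics/t7.png

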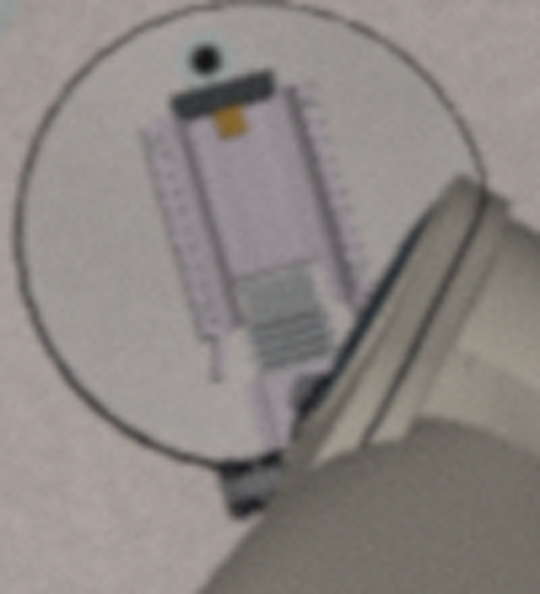

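The side view shows the carrier nose just before the guides, in line with the channel. I'll lower it to floor height and start in.

Call:
{"fn": "arm_command", "kwargs": {
  "targets": [
    {"grip": 0, "tx": 0, "ty": 0, "tz": -0.3, "ax": 0, "ay": 0, "az": 0},
    {"grip": 0, "tx": 0, "ty": 0, "tz": -0.55, "ax": 0, "ay": 0, "az": 0},
    {"grip": 0, "tx": 0, "ty": 0, "tz": -0.56, "ax": 0, "ay": 0, "az": 0},
    {"grip": 0, "tx": 0.48, "ty": 0.137, "tz": -0.56, "ax": 0, "ay": 0, "az": 0},
    {"grip": 0, "tx": 0.96, "ty": 0.274, "tz": -0.56, "ax": 0, "ay": 0, "az": 0},
    {"grip": 0, "tx": 1.44, "ty": 0.411, "tz": -0.56, "ax": 0, "ay": 0, "az": 0},
    {"grip": 0, "tx": 1.92, "ty": 0.548, "tz": -0.56, "ax": 0, "ay": 0, "az": 0}
  ]
}}

```text
clock: 9.38
position: [519.1, -181.9, 53.1]
tcp_rot: [-0.435, 3.106, -0.006]
force: [-0.2, 0.2, -1.0]
gripper_width: 16.8
```

Call:
{"fn": "arm_command", "kwargs": {
  "targets": [
    {"grip": 0, "tx": 0.3, "ty": 0.085, "tz": 0, "ax": 0, "ay": 0, "az": 0},
    {"grip": 0, "tx": 0.6, "ty": 0.171, "tz": 0, "ax": 0, "ay": 0, "az": 0},
    {"grip": 0, "tx": 0.9, "ty": 0.256, "tz": 0, "ax": 0, "ay": 0, "az": 0},
    {"grip": 0, "tx": 1.2, "ty": 0.342, "tz": 0, "ax": 0, "ay": 0, "az": 0}
  ]
}}

```text
clock: 9.72
position: [531.4, -178.4, 53.1]
tcp_rot: [-0.435, 3.106, -0.006]
force: [-0.6, 0.1, -1.5]
gripper_width: 16.4
```

Call:
{"fn": "arm_command", "kwargs": {
  "targets": [
    {"grip": 0, "tx": 0.3, "ty": 0.085, "tz": 0, "ax": 0, "ay": 0, "az": 0},
    {"grip": 0, "tx": 0.6, "ty": 0.171, "tz": 0, "ax": 0, "ay": 0, "az": 0},
    {"grip": 0, "tx": 0.9, "ty": 0.256, "tz": 0, "ax": 0, "ay": 0, "az": 0},
    {"grip": 0, "tx": 1.2, "ty": 0.342, "tz": 0, "ax": 0, "ay": 0, "az": 0},
    {"grip": 0, "tx": 1.5, "ty": 0.427, "tz": 0, "ax": 0, "ay": 0, "az": 0}
  ]
}}

```text
clock: 10.13
position: [546.8, -174.0, 53.2]
tcp_rot: [-0.435, 3.106, -0.006]
force: [-1.0, -0.1, -0.1]
gripper_width: 16.8
```

```bash
python3 - <<'E'
from wr import *
m,p,d,s=shot('w8');print(s['position'],s['force'],s['torque'],s['clock'])
E
```

```text
[ 547.33436923 -173.96808628   53.17418859] [ 0.51710085 -0.2754153  -0.46741313] [ 0.08299486 -0.03996457 -0.03283095] 10.1833
```

View pics/w8.png

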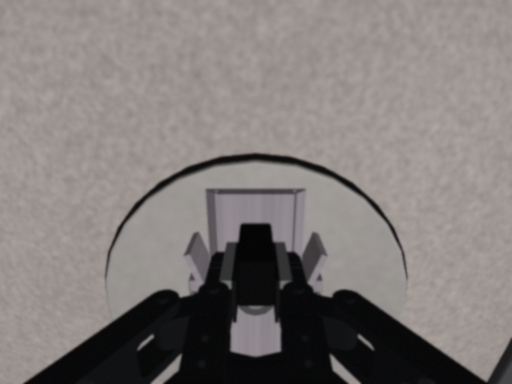

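The plate is in the rails, centred between the guides. Continuing.

Call:
{"fn": "arm_command", "kwargs": {
  "targets": [
    {"grip": 0, "tx": 0.4, "ty": 0.114, "tz": 0, "ax": 0, "ay": 0, "az": 0},
    {"grip": 0, "tx": 0.8, "ty": 0.228, "tz": 0, "ax": 0, "ay": 0, "az": 0},
    {"grip": 0, "tx": 1.2, "ty": 0.342, "tz": 0, "ax": 0, "ay": 0, "az": 0},
    {"grip": 0, "tx": 1.6, "ty": 0.456, "tz": 0, "ax": 0, "ay": 0, "az": 0},
    {"grip": 0, "tx": 2.0, "ty": 0.57, "tz": 0, "ax": 0, "ay": 0, "az": 0},
    {"grip": 0, "tx": 2.0, "ty": 0.57, "tz": 0, "ax": 0, "ay": 0, "az": 0}
  ]
}}

```text
clock: 10.68
position: [568.1, -168.0, 53.0]
tcp_rot: [-0.436, 3.105, -0.006]
force: [-0.0, 0.1, -1.0]
gripper_width: 16.9
```

Call:
{"fn": "arm_command", "kwargs": {
  "targets": [
    {"grip": 0, "tx": 0.4, "ty": 0.114, "tz": 0, "ax": 0, "ay": 0, "az": 0},
    {"grip": 0, "tx": 0.8, "ty": 0.228, "tz": 0, "ax": 0, "ay": 0, "az": 0},
    {"grip": 0, "tx": 1.2, "ty": 0.342, "tz": 0, "ax": 0, "ay": 0, "az": 0},
    {"grip": 0, "tx": 1.6, "ty": 0.456, "tz": 0, "ax": 0, "ay": 0, "az": 0},
    {"grip": 0, "tx": 2.0, "ty": 0.57, "tz": 0, "ax": 0, "ay": 0, "az": 0},
    {"grip": 0, "tx": 2.0, "ty": 0.57, "tz": 0, "ax": 0, "ay": 0, "az": 0}
  ]
}}

```text
clock: 11.18
position: [588.9, -162.0, 52.9]
tcp_rot: [-0.436, 3.105, -0.005]
force: [-0.2, 0.7, -2.4]
gripper_width: 16.5
```

Call:
{"fn": "arm_command", "kwargs": {
  "targets": [
    {"grip": 0, "tx": 0.3, "ty": 0.085, "tz": 0, "ax": 0, "ay": 0, "az": 0},
    {"grip": 0, "tx": 0.6, "ty": 0.171, "tz": 0, "ax": 0, "ay": 0, "az": 0},
    {"grip": 0, "tx": 0.9, "ty": 0.256, "tz": 0, "ax": 0, "ay": 0, "az": 0},
    {"grip": 0, "tx": 0.9, "ty": 0.256, "tz": 0, "ax": 0, "ay": 0, "az": 0}
  ]
}}

```text
clock: 11.52
position: [598.5, -159.2, 52.9]
tcp_rot: [-0.437, 3.104, -0.005]
force: [0.2, 1.3, -1.5]
gripper_width: 17.0
```

```bash
python3 - <<'E'
from wr import *
m,p,d,s=shot('w9');print(s['position'],s['force'],s['torque'],s['clock'])
E
```

```text
[ 598.34130376 -159.2723099    52.91640537] [ 0.52003146  1.51335141 -1.76491847] [ 0.3033673  -0.08900387  0.0288544 ] 11.5667
```

View pics/w9.png

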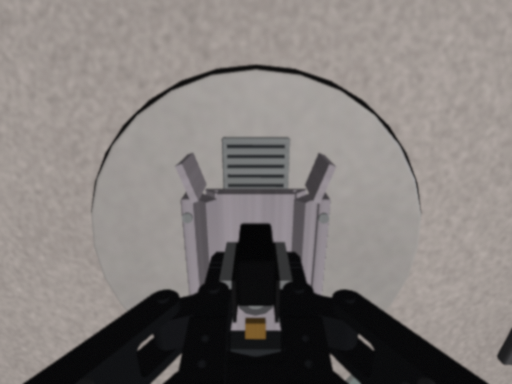

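Call:
{"fn": "arm_command", "kwargs": {
  "targets": [
    {"grip": 0, "tx": 0.2, "ty": 0.057, "tz": 0, "ax": 0, "ay": 0, "az": 0},
    {"grip": 0, "tx": 0.4, "ty": 0.114, "tz": 0, "ax": 0, "ay": 0, "az": 0},
    {"grip": 0, "tx": 0.4, "ty": 0.114, "tz": 0, "ax": 0, "ay": 0, "az": 0}
  ]
}}

```text
clock: 11.82
position: [602.6, -158.0, 52.9]
tcp_rot: [-0.437, 3.104, -0.005]
force: [0.0, 1.8, -1.7]
gripper_width: 17.2
```

Call:
{"fn": "arm_command", "kwargs": {
  "targets": [
    {"grip": 0, "tx": 0.15, "ty": 0.043, "tz": 0, "ax": 0, "ay": 0, "az": 0},
    {"grip": 0, "tx": 0.3, "ty": 0.085, "tz": 0, "ax": 0, "ay": 0, "az": 0},
    {"grip": 0, "tx": 0.3, "ty": 0.085, "tz": 0, "ax": 0, "ay": 0, "az": 0}
  ]
}}

```text
clock: 12.07
position: [605.9, -157.1, 52.9]
tcp_rot: [-0.437, 3.104, -0.005]
force: [0.2, 0.5, -1.3]
gripper_width: 17.0
```

Call:
{"fn": "arm_command", "kwargs": {
  "targets": [
    {"grip": 0, "tx": 0.15, "ty": 0.043, "tz": 0, "ax": 0, "ay": 0, "az": 0},
    {"grip": 0, "tx": 0.3, "ty": 0.085, "tz": 0, "ax": 0, "ay": 0, "az": 0},
    {"grip": 0, "tx": 0.3, "ty": 0.085, "tz": 0, "ax": 0, "ay": 0, "az": 0}
  ]
}}

```text
clock: 12.32
position: [609.2, -156.2, 52.9]
tcp_rot: [-0.437, 3.104, -0.005]
force: [0.7, 2.1, -1.3]
gripper_width: 17.2
```

Call:
{"fn": "arm_command", "kwargs": {
  "targets": [
    {"grip": 0, "tx": 0.15, "ty": 0.06, "tz": 0, "ax": 0, "ay": 0, "az": 0},
    {"grip": 0, "tx": 0.3, "ty": 0.115, "tz": 0, "ax": 0, "ay": 0, "az": 0},
    {"grip": 0, "tx": 0.3, "ty": 0.115, "tz": 0, "ax": 0, "ay": 0, "az": 0}
  ]
}}

```text
clock: 12.57
position: [612.2, -155.2, 52.8]
tcp_rot: [-0.437, 3.104, -0.006]
force: [-1.9, -1.5, -0.6]
gripper_width: 16.9
```

Call:
{"fn": "arm_command", "kwargs": {
  "targets": [
    {"grip": 0, "tx": 0.1, "ty": 0.029, "tz": 0, "ax": 0, "ay": 0, "az": 0},
    {"grip": 0, "tx": 0.2, "ty": 0.057, "tz": 0, "ax": 0, "ay": 0, "az": 0},
    {"grip": 0, "tx": 0.2, "ty": 0.057, "tz": 0, "ax": 0, "ay": 0, "az": 0}
  ]
}}

```text
clock: 12.82
position: [614.0, -154.6, 52.7]
tcp_rot: [-0.437, 3.105, -0.006]
force: [-3.3, -0.5, -0.3]
gripper_width: 16.7
```

Call:
{"fn": "arm_command", "kwargs": {
  "targets": [
    {"grip": 0, "tx": 0.1, "ty": 0.029, "tz": 0, "ax": 0, "ay": 0, "az": 0},
    {"grip": 0, "tx": 0.2, "ty": 0.057, "tz": 0, "ax": 0, "ay": 0, "az": 0},
    {"grip": 0, "tx": 0.2, "ty": 0.057, "tz": 0, "ax": 0, "ay": 0, "az": 0}
  ]
}}

```text
clock: 13.07
position: [616.1, -154.0, 52.7]
tcp_rot: [-0.437, 3.105, -0.006]
force: [-2.8, -0.7, 0.0]
gripper_width: 17.4
```

The ejector is engaged (about 3 N). I'll take small steps and watch the force.

Call:
{"fn": "arm_command", "kwargs": {
  "targets": [
    {"grip": 0, "tx": 0.1, "ty": 0.029, "tz": 0, "ax": 0, "ay": 0, "az": 0},
    {"grip": 0, "tx": 0.2, "ty": 0.057, "tz": 0, "ax": 0, "ay": 0, "az": 0},
    {"grip": 0, "tx": 0.2, "ty": 0.057, "tz": 0, "ax": 0, "ay": 0, "az": 0}
  ]
}}

```text
clock: 13.32
position: [618.1, -153.5, 52.7]
tcp_rot: [-0.437, 3.105, -0.006]
force: [-4.3, -1.0, 0.1]
gripper_width: 17.0
```

```bash
python3 - <<'E'
from wr import *
m,p,d,s=shot('w10');print(s['position'],s['force'],s['torque'],s['clock'])
cv2.imwrite('pics/w10z.png',cv2.resize(p[110:260,170:340],None,fx=4,fy=4,interpolation=cv2.INTER_CUBIC)[:,:,::-1])
X=pcl(m,d);print([X[v,256].round(1).tolist() for v in range(130,190,6)])
E
```

```text
[ 618.14775124 -153.51223793   52.72909241] [-4.28778466 -0.83340928  0.14079199] [-0.19016824  0.93241764 -0.02283645] 13.3667
[[557.6, -170.6, 18.8], [560.8, -169.7, 19.1], [564.0, -168.8, 20.3], [567.6, -167.7, 18.9], [571.0, -166.8, 19.0], [574.3, -165.8, 19.9], [577.3, -164.9, 21.7], [580.6, -164.0, 22.7], [583.6, -163.1, 24.6], [586.9, -162.2, 25.3]]
```

View pics/w10z.png

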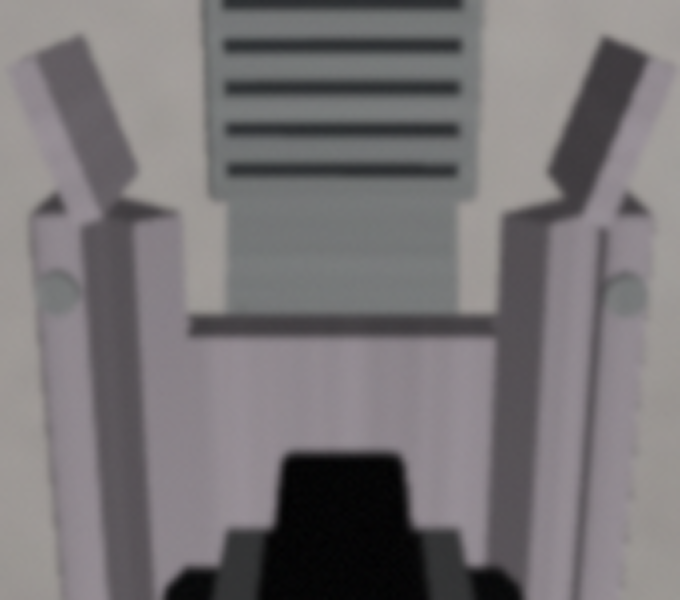

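The catch is still down: pad z≈19 against 23.5 when up. Continuing at about 1 mm per call.

Call:
{"fn": "arm_command", "kwargs": {
  "targets": [
    {"grip": 0, "tx": 0.07, "ty": 0.02, "tz": 0, "ax": 0, "ay": 0, "az": 0},
    {"grip": 0, "tx": 0.14, "ty": 0.04, "tz": 0, "ax": 0, "ay": 0, "az": 0},
    {"grip": 0, "tx": 0.14, "ty": 0.04, "tz": 0, "ax": 0, "ay": 0, "az": 0}
  ]
}}

```text
clock: 13.62
position: [619.5, -153.1, 52.7]
tcp_rot: [-0.437, 3.105, -0.006]
force: [-4.8, -1.4, 0.3]
gripper_width: 16.7
```

Call:
{"fn": "arm_command", "kwargs": {
  "targets": [
    {"grip": 0, "tx": 0.06, "ty": 0.017, "tz": 0, "ax": 0, "ay": 0, "az": 0},
    {"grip": 0, "tx": 0.12, "ty": 0.034, "tz": 0, "ax": 0, "ay": 0, "az": 0},
    {"grip": 0, "tx": 0.12, "ty": 0.034, "tz": 0, "ax": 0, "ay": 0, "az": 0}
  ]
}}

```text
clock: 13.87
position: [620.6, -152.8, 52.7]
tcp_rot: [-0.437, 3.105, -0.006]
force: [-5.7, -1.6, 0.0]
gripper_width: 16.8
```

```bash
cat > chk.py <<'E'
from wr import *
m,p,d,s=shot(sys.argv[1]);print(s['position'],s['force'],s['clock'])
X=pcl(m,d).reshape(-1,3);yaw=np.radians(15.9);ex=np.array([np.cos(yaw),np.sin(yaw)]);ey=np.array([-ex[1],ex[0]])
T=np.array([587.96,-161.9]);A=(X[:,:2]-T)@ex;B=(X[:,:2]-T)@ey
k=(A>-42)&(A<-20)&(abs(B)<16)&(X[:,2]<40);print('pad z',k.sum(),np.median(X[k,2]))
E
python3 chk.py w11
```

```text
[ 620.62164371 -152.7681016    52.69642526] [-4.94067969 -1.32921702 -0.05944628] 13.9167
pad z 2159 19.065002992916476
```

Call:
{"fn": "arm_command", "kwargs": {
  "targets": [
    {"grip": 0, "tx": 0.05, "ty": 0.014, "tz": 0, "ax": 0, "ay": 0, "az": 0},
    {"grip": 0, "tx": 0.1, "ty": 0.029, "tz": 0, "ax": 0, "ay": 0, "az": 0},
    {"grip": 0, "tx": 0.1, "ty": 0.029, "tz": 0, "ax": 0, "ay": 0, "az": 0}
  ]
}}

```text
clock: 14.17
position: [621.4, -152.5, 52.6]
tcp_rot: [-0.437, 3.106, -0.006]
force: [-4.9, -1.9, 0.5]
gripper_width: 16.7
```

```bash
python3 chk.py w12
```

```text
[ 621.43920196 -152.53462159   52.62941048] [-5.81560618 -2.84862156  0.09882355] 14.2167
pad z 2292 23.78450359538259
```

It clicked: pad z went from 19.1 to 23.8, and the force stayed at about 6 N. Now I'll let go.

Call:
{"fn": "arm_command", "kwargs": {
  "targets": [
    {"grip": 0.3, "tx": 0, "ty": 0, "tz": 0, "ax": 0, "ay": 0, "az": 0},
    {"grip": 0.5, "tx": 0, "ty": 0, "tz": 0, "ax": 0, "ay": 0, "az": 0},
    {"grip": 0.5, "tx": 0, "ty": 0, "tz": 0, "ax": 0, "ay": 0, "az": 0},
    {"grip": 0.5, "tx": 0, "ty": 0, "tz": 0, "ax": 0, "ay": 0, "az": 0},
    {"grip": 0.5, "tx": 0, "ty": 0, "tz": 0, "ax": 0, "ay": 0, "az": 0}
  ]
}}

```text
clock: 14.63
position: [621.8, -152.5, 52.8]
tcp_rot: [-0.437, 3.105, -0.006]
force: [-0.2, -0.1, 0.8]
gripper_width: 43.3
```

```bash
python3 chk.py w13
```

```text
[ 621.7441276  -152.49058141   52.78682557] [-0.01748322 -1.48141657 -0.11785638] 14.6833
pad z 2256 22.740110279228517
```

View pics/w13.png

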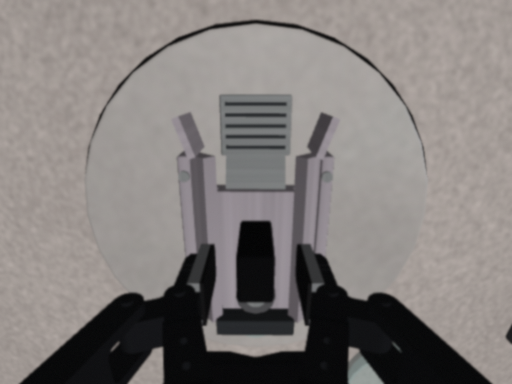

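The fingers are clear of the grip and the carrier has stayed put. Raising the arm straight up.

Call:
{"fn": "arm_command", "kwargs": {
  "targets": [
    {"grip": 0.5, "tx": 0, "ty": 0, "tz": 1, "ax": 0, "ay": 0, "az": 0},
    {"grip": 0.5, "tx": 0, "ty": 0, "tz": 3, "ax": 0, "ay": 0, "az": 0},
    {"grip": 0.5, "tx": 0, "ty": 0, "tz": 6, "ax": 0, "ay": 0, "az": 0},
    {"grip": 0.5, "tx": 0, "ty": 0, "tz": 9, "ax": 0, "ay": 0, "az": 0},
    {"grip": 0.5, "tx": -3, "ty": -1, "tz": 12, "ax": 0, "ay": 0, "az": 0},
    {"grip": 0.5, "tx": -5, "ty": -1.5, "tz": 13, "ax": 0, "ay": 0, "az": 0},
    {"grip": 0.5, "tx": -5, "ty": -1.5, "tz": 13, "ax": 0, "ay": 0, "az": 0},
    {"grip": 0.5, "tx": -5, "ty": -1.5, "tz": 13, "ax": 0, "ay": 0, "az": 0}
  ]
}}

```text
clock: 15.35
position: [571.6, -167.9, 184.8]
tcp_rot: [-0.435, 3.103, -0.008]
force: [-0.6, 0.4, -0.1]
gripper_width: 43.1
```

```bash
python3 chk.py w14; python3 - <<'E'
from h import *
z=np.load('w14.npz');p=z['p'];d=z['d'];m={k:z[k] for k in ['fx','fy','cx','cy','D','R','t']}
X=pcl(m,d).reshape(-1,3);yaw=np.radians(15.9);ex=np.array([np.cos(yaw),np.sin(yaw)]);ey=np.array([-ex[1],ex[0]])
T=np.array([587.96,-161.9]);A=(X[:,:2]-T)@ex;B=(X[:,:2]-T)@ey
for a in range(-46,40,3):
    k=(abs(A-a)<1.5)&(abs(B)<7); print(a,np.median(X[k,2]).round(1) if k.any() else None,end='; ')
p,_=manip.capture('side');cv2.imwrite('pics/s14.png',cv2.resize(p[170:260,210:340],None,fx=6,fy=6,interpolation=cv2.INTER_CUBIC)[:,:,::-1])
E
```

```text
[ 571.86413523 -167.60886794  183.61795487] [0.66086512 0.22298562 0.19310661] 15.4
pad z 649 22.547268796717862
-46 22.1; -43 22.9; -40 22.3; -37 22.5; -34 22.5; -31 266.2; -28 264.2; -25 22.8; -22 22.2; -19 22.6; -16 23.0; -13 24.8; -10 26.0; -7 27.7; -4 29.4; -1 30.8; 2 31.6; 5 35.8; 8 35.9; 11 35.9; 14 35.8; 17 35.6; 20 58.3; 23 76.7; 26 76.8; 29 76.9; 32 76.9; 35 76.9; 38 77.0;
```

View pics/w14.png

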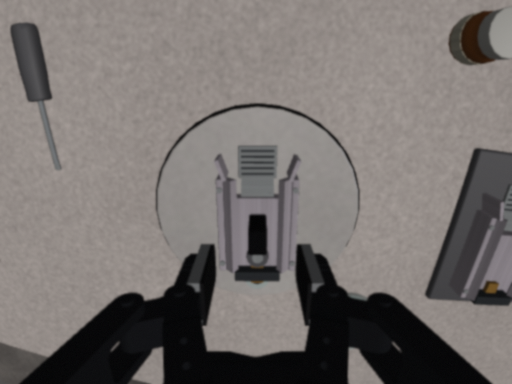

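View pics/s14.png

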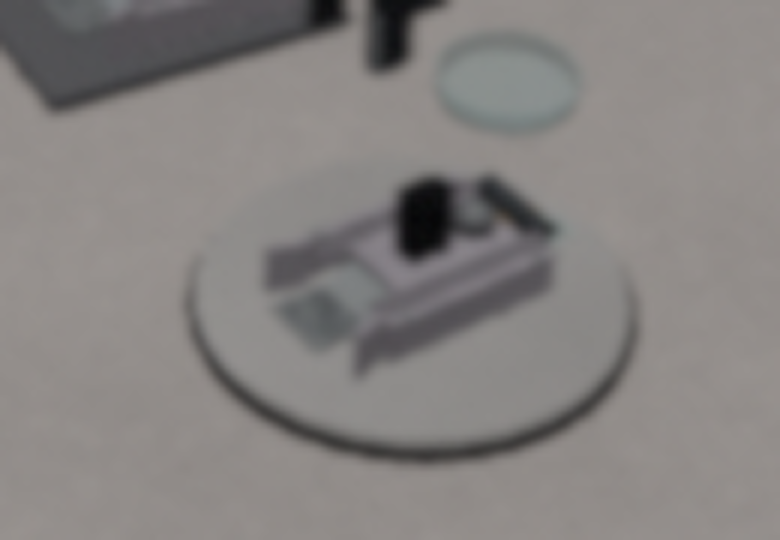

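```bash
python3 - <<'E'
from h import *
for n in ['w6','w10','w12','w13','w14']:
    z=np.load(n+'.npz');d=z['d'];m={k:z[k] for k in ['fx','fy','cx','cy','D','R','t']}
    X=pcl(m,d).reshape(-1,3);yaw=np.radians(15.9);ex=np.array([np.cos(yaw),np.sin(yaw)]);ey=np.array([-ex[1],ex[0]])
    T=np.array([587.96,-161.9]);A=(X[:,:2]-T)@ex;B=(X[:,:2]-T)@ey;H=X[:,2]
    f=lambda a,b,c,e,lo,hi:np.median(H[(A>a)&(A<b)&(abs(B)>c)&(abs(B)<e)&(H>lo)&(H<hi)]).round(2)
    print(n,'pad',f(-44,-24,0,15,10,30),'base',f(-44,-24,46,60,6,18),f(-60,-50,0,20,6,18),'tooth',f(0,3,0,7,15,40),'plate',f(7,15,0,8,30,40))
E
```

```text
w6 pad 23.94 base 12.17 12.24 tooth 31.98 plate nan
w10 pad 19.07 base 12.09 12.06 tooth 35.28 plate 37.14
w12 pad 23.81 base 12.07 12.11 tooth 31.93 plate 37.06
w13 pad 22.78 base 12.07 12.06 tooth 30.95 plate 35.95
w14 pad 22.64 base 12.22 12.16 tooth 30.89 plate 35.85
  return _methods._mean(a, axis=axis, dtype=dtype,
  ret = ret.dtype.type(ret / rcount)
```

The base and the plate reference heights are consistent, so the catch really did settle about 1.2 mm below fully up when the plate dropped onto the channel floor. The tooth is still about 4.8 mm behind the tail. I'll re-grip the carrier lower, press it flat, nudge it in about 1 mm so the catch can rise fully, ease back, then release.

Call:
{"fn": "arm_command", "kwargs": {
  "targets": [
    {"grip": 0.5, "tx": 3, "ty": 0.9, "tz": -1, "ax": 0, "ay": 0, "az": 0},
    {"grip": 0.5, "tx": 5, "ty": 1.53, "tz": -3, "ax": 0, "ay": 0, "az": 0},
    {"grip": 0.5, "tx": 5, "ty": 1.53, "tz": -6, "ax": 0, "ay": 0, "az": 0},
    {"grip": 0.5, "tx": 5, "ty": 1.53, "tz": -9, "ax": 0, "ay": 0, "az": 0},
    {"grip": 0.5, "tx": 5, "ty": 1.53, "tz": -11.5, "ax": 0, "ay": 0, "az": 0},
    {"grip": 0.5, "tx": 5, "ty": 1.53, "tz": -12.8, "ax": 0, "ay": 0, "az": 0},
    {"grip": 0.5, "tx": 5, "ty": 1.53, "tz": -13.15, "ax": 0, "ay": 0, "az": 0},
    {"grip": 0.5, "tx": 5, "ty": 1.53, "tz": -13.15, "ax": 0, "ay": 0, "az": 0}
  ]
}}

```text
clock: 16.12
position: [621.6, -151.4, 49.3]
tcp_rot: [-0.438, 3.108, -0.003]
force: [-0.1, -0.9, 0.1]
gripper_width: 42.4
```

Call:
{"fn": "arm_command", "kwargs": {
  "targets": [
    {"grip": 0, "tx": 0, "ty": 0, "tz": 0, "ax": 0, "ay": 0, "az": 0},
    {"grip": 0, "tx": 0, "ty": 0, "tz": 0, "ax": 0, "ay": 0, "az": 0},
    {"grip": 0, "tx": 0, "ty": 0, "tz": 0, "ax": 0, "ay": 0, "az": 0},
    {"grip": 0, "tx": 0, "ty": 0, "tz": 0, "ax": 0, "ay": 0, "az": 0},
    {"grip": 0, "tx": 0, "ty": 0, "tz": 0, "ax": 0, "ay": 0, "az": 0}
  ],
  "newtons": 40
}}

```text
clock: 16.53
position: [622.3, -151.6, 50.2]
tcp_rot: [-0.438, 3.106, -0.004]
force: [3.1, 1.0, 0.9]
gripper_width: 17.3
```

```bash
python3 chk.py w15
```

```text
[ 622.27597046 -151.58464461   50.1613601 ] [2.8394693  0.78315217 2.64807255] 16.5833
pad z 2356 23.48703394852751
```

Call:
{"fn": "arm_command", "kwargs": {
  "targets": [
    {"grip": 0, "tx": 0.04, "ty": 0.01, "tz": 0, "ax": 0, "ay": 0, "az": 0},
    {"grip": 0, "tx": 0.08, "ty": 0.02, "tz": 0, "ax": 0, "ay": 0, "az": 0},
    {"grip": 0, "tx": 0.08, "ty": 0.02, "tz": 0, "ax": 0, "ay": 0, "az": 0}
  ]
}}

```text
clock: 16.83
position: [622.4, -151.5, 50.2]
tcp_rot: [-0.437, 3.107, -0.004]
force: [-3.4, -0.8, 1.8]
gripper_width: 17.1
```

```bash
python3 chk.py w16;python3 - <<'E'
from h import *
for n in ['w14','w15','w16']:
    z=np.load(n+'.npz');d=z['d'];m={k:z[k] for k in ['fx','fy','cx','cy','D','R','t']}
    X=pcl(m,d).reshape(-1,3);yaw=np.radians(15.9);ex=np.array([np.cos(yaw),np.sin(yaw)]);ey=np.array([-ex[1],ex[0]])
    T=np.array([587.96,-161.9]);A=(X[:,:2]-T)@ex;B=(X[:,:2]-T)@ey;H=X[:,2]
    f=lambda a,b,c,e,lo,hi:np.median(H[(A>a)&(A<b)&(abs(B)>c)&(abs(B)<e)&(H>lo)&(H<hi)]).round(2)
    print(n,'pad',f(-44,-24,0,15,10,30),'base',f(-44,-24,46,60,6,18),'plate',f(7,15,0,8,30,40))
E
```

```text
[ 622.4341545  -151.50671769   50.182416  ] [-4.52424931 -2.00158448  1.51498077] 16.8833
pad z 2375 23.761227974071012
w14 pad 22.64 base 12.22 plate 35.85
w15 pad 23.54 base 12.11 plate 36.05
w16 pad 23.8 base 12.11 plate 36.11
```

Call:
{"fn": "arm_command", "kwargs": {
  "targets": [
    {"grip": 0, "tx": -0.03, "ty": -0.01, "tz": 0, "ax": 0, "ay": 0, "az": 0},
    {"grip": 0, "tx": -0.06, "ty": -0.02, "tz": 0, "ax": 0, "ay": 0, "az": 0},
    {"grip": 0, "tx": -0.06, "ty": -0.02, "tz": 0, "ax": 0, "ay": 0, "az": 0},
    {"grip": 0, "tx": -0.06, "ty": -0.02, "tz": 0, "ax": 0, "ay": 0, "az": 0}
  ]
}}

```text
clock: 17.22
position: [622.3, -151.6, 50.2]
tcp_rot: [-0.438, 3.106, -0.004]
force: [2.6, 0.9, -2.3]
gripper_width: 17.2
```

Call:
{"fn": "arm_command", "kwargs": {
  "targets": [
    {"grip": 0.2, "tx": 0, "ty": 0, "tz": 0, "ax": 0, "ay": 0, "az": 0},
    {"grip": 0.4, "tx": 0, "ty": 0, "tz": 0, "ax": 0, "ay": 0, "az": 0},
    {"grip": 0.5, "tx": 0, "ty": 0, "tz": 0, "ax": 0, "ay": 0, "az": 0},
    {"grip": 0.5, "tx": 0, "ty": 0, "tz": 0, "ax": 0, "ay": 0, "az": 0},
    {"grip": 0.5, "tx": 0, "ty": 0, "tz": 0, "ax": 0, "ay": 0, "az": 0}
  ]
}}

```text
clock: 17.63
position: [622.2, -151.6, 50.2]
tcp_rot: [-0.438, 3.106, -0.004]
force: [-0.9, 0.3, -0.7]
gripper_width: 42.5
```

```bash
python3 chk.py w17
```

```text
[ 622.22456247 -151.65043914   50.23901138] [-0.31466054  0.44331339 -0.21252296] 17.6833
pad z 2330 23.685633649913385
```

The catch is now fully up (23.7 mm). Retreating clear.

Call:
{"fn": "arm_command", "kwargs": {
  "targets": [
    {"grip": 0.5, "tx": 0, "ty": 0, "tz": 1, "ax": 0, "ay": 0, "az": 0},
    {"grip": 0.5, "tx": 0, "ty": 0, "tz": 3, "ax": 0, "ay": 0, "az": 0},
    {"grip": 0.5, "tx": 0, "ty": 0, "tz": 6, "ax": 0, "ay": 0, "az": 0},
    {"grip": 0.5, "tx": 0, "ty": 0, "tz": 9, "ax": 0, "ay": 0, "az": 0},
    {"grip": 0.5, "tx": -4, "ty": -1, "tz": 13, "ax": 0, "ay": 0, "az": 0},
    {"grip": 0.5, "tx": -5, "ty": -1.5, "tz": 15, "ax": 0, "ay": 0, "az": 0},
    {"grip": 0.5, "tx": -5, "ty": -1.5, "tz": 15, "ax": 0, "ay": 0, "az": 0},
    {"grip": 0.5, "tx": -5, "ty": -1.5, "tz": 15, "ax": 0, "ay": 0, "az": 0}
  ]
}}

```text
clock: 18.35
position: [572.2, -167.3, 203.5]
tcp_rot: [-0.435, 3.102, -0.008]
force: [0.9, -0.6, -0.7]
gripper_width: 42.9
```

```bash
python3 chk.py w18; python3 - <<'E'
from h import *
p,_=manip.capture('side');cv2.imwrite('pics/s18.png',p[:,:,::-1])
E
```

```text
[ 572.24941207 -166.9188519   201.66300012] [-0.05944869 -0.70721067 -0.39776649] 18.4
pad z 595 23.54882306334267
```

View pics/w18.png

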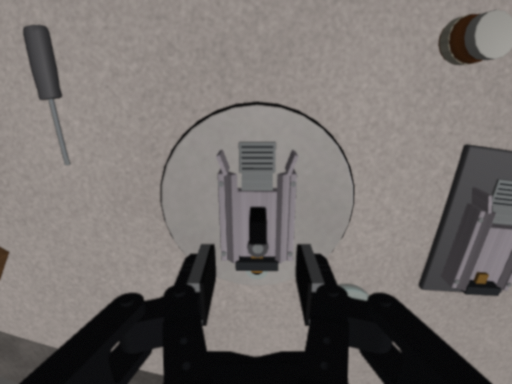

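View pics/s18.png

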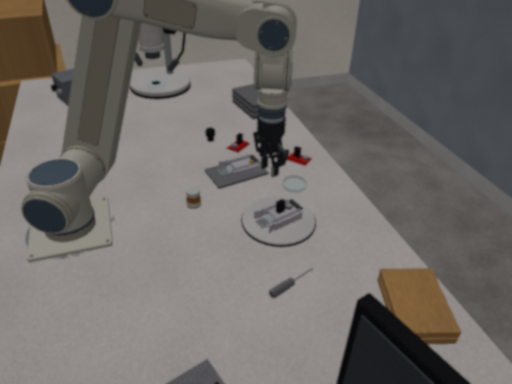

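The carrier sits in the stage shoe with its grip at (258,225). The catch pad is up at z 23.5, the loading shoe is empty, and everything else is where it was. Handing in.

```bash
python3 -c "
from bench import manip
print(manip.close_job())"
```

```text
the job is handed in; nothing more can be done
None
```

The carrier is out of the loading shoe and locked fully home in the stage shoe on the round base. I handed the job in at about 18.5 s of the 64 s allowed.

**What I did:** I pressed the loading catch with shut fingers (about 10 N at its stop) and the plate popped out. I pinched the grip and drew the carrier out straight with little drag. I then slid it nose first into the stage shoe in small steps until the catch clicked up. The force readings, taken at the end of each step, stayed at or below about 7 N during the insertion.

**Last checks:**
- **Catch:** the pad is at z 23.5 mm, which is fully up, with the carrier released and the arm clear.
- **Contact:** force on the tool was near zero.
- **Other things:** the objects visible in the last side and wrist views looked unmoved. I judged this by eye only.

**What disagreed:**
- **First release:** the plate dropped about 1 mm and dragged the catch about 1.2 mm below fully up. I re-gripped lower, nudged it in with under 5 N, eased back and released again, and the catch then stayed fully up.
- **Pop-out distance:** the plate came out of the loading shoe by about 20 mm, not the expected 10.
- **Stage shoe position:** the top-camera estimate was 2–3 mm off the wrist view, so I aligned by the wrist view.

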